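# Close a plaster casting frame by swinging its loose board home against the post

### The arm

A 7-joint arm with a two-finger parallel gripper is mounted at the origin on the work surface. World frame = base frame: x ahead of the robot, y to its left, z up, the work surface at z = 0. Lengths are in m, angles in rad, forces in N, time in s.
With the tool pointing down it reaches from about 0.425 to 0.875 m from the base axis. Payload 4.7 kg.
Tool frame: the origin (TCP) lies midway between the tips of the shut fingers; the grasp point (between the pads) lies 19 mm behind it; z points along the fingers, y is the line along which they close (so a half turn about z gives the same grasp; the last joint's range is limited). The gripper opens to 87 mm and grips with 3 to 60 N. Pads are 19 mm wide; open, the fingers measure 117 mm over their backs; the gripper's body (75 mm by 190 mm) begins 51 mm behind the grasp point.
Start: joints at [-1.292, 0.321, -0.07, 1.45, 0.023, 1.371, -0.057], TCP at [0.17, 0.627, 0.189] pointing down, gripper open.
Joint ranges: [-2.86, 2.86], [-0.3, 2.09], [-1.38, 1.24], [0.06, 2.45], [-1.56, 4.7], [0.09, 2.05], [-2.69, 2.69]. Speed limits (rad/s): [2.57, 2.57, 3.14, 3.14, 3.14, 3.14, 3.14].

### API

Orientations are given as a rotation vector (axis times angle).
In Python, from bench import ctrl gives the robot as it stands. The module is installed in compiled form; this text tells all that it offers.
- The arm moves only by the shell command python3 -m handwheel 'ROWS' [FORCE]. ROWS is JSON, a list of rows, each a list of 7 numbers: the finger opening in m, from 0 to 0.087, then the shift along the tool's x, y, z in m, then the turn, a rotation vector about the tool's x, y, z in degrees. A call has 1 to 12 rows; each row shifts and turns the commanded pose from where the row before left it, along the tool's axes as they then stand; what a row does not reach is not made up. A row lasts 1/8 s, in which the tool goes at most 62.5 mm and 10.7 degrees, less where a joint would pass 70% of its speed; a pose out of reach is approached as far as the arm can. A call is refused whole if a number of a shift passes 0.0625 or a number of a turn 10.7, either way. A call with a gripper value outside its range is refused whole. The fingers move at their own pace and stop on an object; FORCE is the grip in N (left out, the last holds). Time passes only in rows, so rows that do not move let the fingers close. It gives the time, the measured TCP pose, the force, the opening and the grip force at its end, in the units of the state.
- ctrl.get_state(): the state, without advancing time (a new reading comes with each control period).
- ctrl.get_image(name): name is "side" or "top"; returns (picture, depth): 384x512x3 uint8, blue, green, red; 384x512 float32, m along the optical axis (not along the pixel's ray), 0 where there is no reading.
- ctrl.camera_info(name): a dict with "intrinsics" (3x3 intrinsics, pixels), "D" ([k1, k2, p1, p2, k3] as OpenCV has them; the pictures are not rectified), "R" (3x3) and "t" (3): a world point X has camera coordinates R X + t. Camera axes: x right, y down, z forward; pixel columns grow to the right and rows downward; lengths in m; the calibration is good to about 2 mm. A picture is of the moment at which its call begins. camera_info takes no time and is no camera call.
- ctrl.close_job(): hands the job in; it is judged then, once.
The state is a dict: "time": time; "joint_positions": joint angles; "qd": joint speeds; "joint_torque": joint torques, N m; "position": TCP position; "tool_rot": TCP orientation; "ft_force": force on the tool from outside, world axes, zero at the start; "torque": the same for the moment, N m; "grip_width": opening from 0.0 (shut) to 1.0 (fully open); "grip_force": force on a finger pad.
Only numpy, scipy, OpenCV 4.12 (cv2) and the standard library are available. Lean on these libraries where they do the work, as an engineer would, in place of code of your own. Each camera call takes 0.05 s, during which the arm holds its last target. There are 200 camera calls.

### The job

Close the open side of the plywood casting frame on the glass slab with the long loose board that stands askew in front of it: push the board's end up against the upright steel post, then, keeping that end against the post, swing the board about it into line until it lies flush across the ends of both side boards, and press it firmly home. Then turn the swing hook round in front of the board until its pin bears tightly on the board's outer face and holds there by itself. Use moderate force throughout, as the frame is only lightly fixed, keep the board standing on the glass, and leave the other things on the bench where they are.

Things in the scene. Friction and masses are not known exactly. Their poses are not given: they have to be found in the camera images.
- slab: Grey-green glass slab 400 x 420 x 10 mm, fixed. Origin mid-underside on the bench; x into the frame, away from the robot; y left along the open side; z up. Glass top z = 10 mm. Slab frame, mm: side boards' front ends at x = 0; the closed board has its inner face at x = 0, outer face at x = -20, y = -130 to 130. Plaster model inside, x = 50 to 150, y = -75 to 75, top z = 40.
- walls: The frame's three fixed plywood boards, 20 mm thick, 60 mm high (tops 70 mm above the bench): side boards at y = -130 to -110 and 110 to 130 mm, from x = 0 to 170 mm; back board at x = 170 to 190 mm. Origin on the glass at the slab's middle; axes as the slab's.
- post: Upright round steel post, 24 mm diameter, 75 mm high, standing on the glass at the frame's right-hand (-y) front corner. Origin mid-foot on the glass (slab x = -10, y = -142 mm). The closed board's right-hand end face touches it at mid-thickness, so a board turned about the post's centre line with its end on the post comes to lie flush.
- board: The loose closing board: plywood, 20 mm thick (x), 260 mm long (y), 60 mm high (z), 0.2 to 0.4 kg, standing on its long edge on the glass. Origin mid-underside; closed, its axes are parallel to the slab's. It starts with its left-hand (+y) end standing out towards the robot by 0.3 to 0.5 rad and its right-hand (-y) end 15 to 70 mm short of the post.
- board_butt (a point): Bottom corner of the board where its inner (+x) face meets its right-hand (-y, post) end; closed, it is at slab x = 0, y = -130 mm.
- board_free (a point): Bottom corner of the board where its inner (+x) face meets its left-hand (+y, free) end; closed, it is at slab x = 0, y = 130 mm.
- hook (a joint): Turn of the steel swing hook about its upright pivot on the left side board (rad, grows counter-clockwise from above). At 0 its arm points along slab +y; it starts open at 0.2 to 0.65. The pin passes 4 to 7 mm clear of a closed board's face at 1.57, then closes in and touches between 1.95 and 2.25 (0.05 rad more presses 1 mm deeper). Stiff: about 4 N at the handle moves it; stays where left.
- hook_pivot (a point): Point on the hook's upright axis, 78 mm above the bench; fixed, screwed on by hand at slab x = 7 to 11, y = 120 to 124 mm.
- hook_grip (a point): Point on the hook's handle, 100 mm above the bench: an upright black round peg, 14 mm diameter, from 78 to 112 mm above the bench, 55 mm from the pivot, on a flat steel arm (top 81 mm) 120 degrees clockwise from the hook arm. It starts over the left side board and ends outside the frame, to its left.
- hook_pin (a point): Middle of the hook's downward steel pin, 10 mm diameter, from 46 to 79 mm above the bench, 40 mm from the pivot; it bears on the board's outer face.
- offcut: Bystander, loose: short plywood offcut, 45 x 100 x 20 mm, lying flat on the glass slab near the post; origin under its centre, y along its length.
- scraper: Bystander, loose: steel scraper with a handle, 150 mm long, lying on the glass slab outside the left side board; lies along its x.
- bowl: Bystander, loose: black rubber mixing bowl, 150 mm across, 75 mm high, on the bench to the right; origin under its centre.
- jug: Bystander, loose: white plastic jug with handle, 90 mm across, 120 mm high, on the bench to the right.
- mallet: Bystander, loose: rubber-headed mallet, 260 mm long, lying on the bench to the left.
- bottle: Bystander, loose: amber bottle, 64 mm across, 190 mm high, standing on the bench to the left.
- brush: Bystander, loose: flat brush, 170 mm long, lying on the glass slab outside the right side board.

How it is judged:
By the outcome, as a careful person would: the job done as asked, in the order asked, and still so for the second after the job is handed in, with the robot touching nothing.
It also fails if it takes over 72 s, if anything falls off the work surface, if the arm or the gripper's body presses on something with over 40 N, if the wrist force passes 120 N, or if a joint passes its speed limit or range.

## Working session

There is one attempt and no reset: what is moved stays moved. The work goes in short steps, Python scripts to look and compute and a shell command to move; the robot and the scene stay as the last step left them, time stands still between calls to the robot, and variables do not carry over. Pictures are saved under pics/ and viewed, at most 10 in all, crops included, and the job is handed in when it is done.

```bash
mkdir -p pics; cat > h.py <<'E'
import numpy as np, cv2
from bench import ctrl
def snap(n):
    im,d=ctrl.get_image(n); np.savez('/tmp/%s.npz'%n,im=im,d=d); return im,d
def cast(n,px,z):
    c=ctrl.camera_info(n);K=np.array(c['intrinsics']);D=np.array(c['D'],float);R=np.array(c['R']);t=np.array(c['t'])
    u=cv2.undistortPoints(np.array(px,float).reshape(-1,1,2),K,D).reshape(-1,2)
    d=np.c_[u,np.ones(len(u))]@R; o=-R.T@t
    return o+d*((z-o[2])/d[:,2])[:,None]
def proj(n,X):
    c=ctrl.camera_info(n);R=np.array(c['R']);t=np.array(c['t'])
    return cv2.projectPoints(np.array(X,float).reshape(-1,1,3),cv2.Rodrigues(R)[0],t,np.array(c['intrinsics']),np.array(c['D'],float))[0].reshape(-1,2)
E
python3 - <<'E'
from h import *
for n in('top','side'):
    im,d=snap(n); cv2.imwrite(f'pics/{n}0.png',cv2.resize(im,(800,600),interpolation=cv2.INTER_CUBIC))
    c=ctrl.camera_info(n); print(n,-np.array(c['R']).T@np.array(c['t']),np.array(c['R']).round(2).tolist())
print(ctrl.get_state())
E
```

```text
top [ 0.32794113 -0.0182081   1.22556323] [[0.08, -1.0, -0.01], [-0.98, -0.08, -0.2], [0.2, 0.02, -0.98]]
side [ 0.27183503 -1.16604103  1.03322475] [[0.97, -0.26, -0.01], [-0.17, -0.6, -0.78], [0.19, 0.76, -0.62]]
{'time': 0.1, 'joint_positions': array([-1.2919008 ,  0.321737  , -0.07008848,  1.45152863,  0.02259922,
        1.37080964, -0.05694579]), 'qd': array([ 7.75996644e-04, -1.62827326e-03, -8.13011353e-05, -2.24221579e-03,
       -3.20135680e-04, -2.00272074e-03, -5.96348022e-04]), 'joint_torque': array([ 8.34562866e-05, -4.92573094e+01, -4.05774415e-01, -3.13398063e+01,
       -6.41586701e-02,  3.95536353e-02,  7.53238078e-05]), 'position': array([0.17001721, 0.62680571, 0.18779091]), 'tool_rot': array([-4.14731411e-01, -3.11396159e+00,  2.65533561e-03]), 'ft_force': array([-0.95638454,  0.75780163,  0.6230378 ]), 'torque': array([-0.02552053, -0.01032128, -0.056893  ]), 'grip_force': 0.0, 'grip_width': 0.9973766889883627}
```

View pics/top0.png

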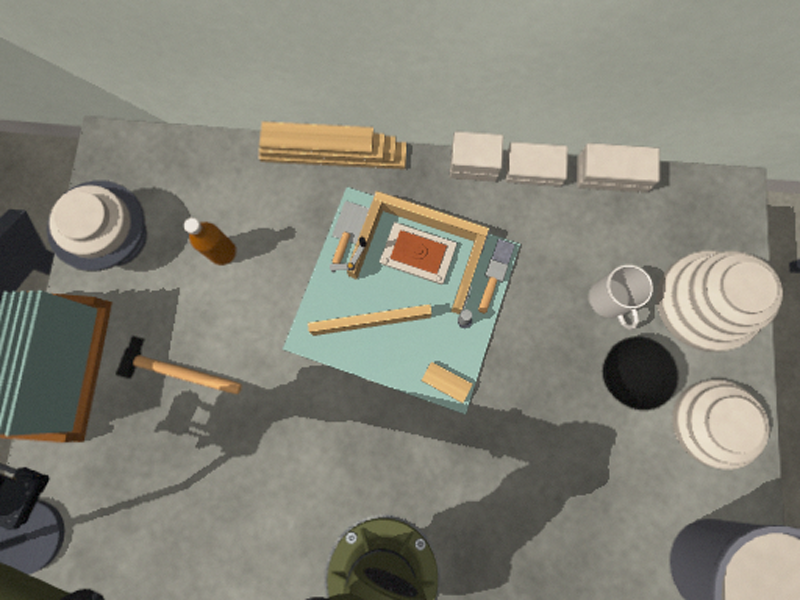

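View pics/side0.png

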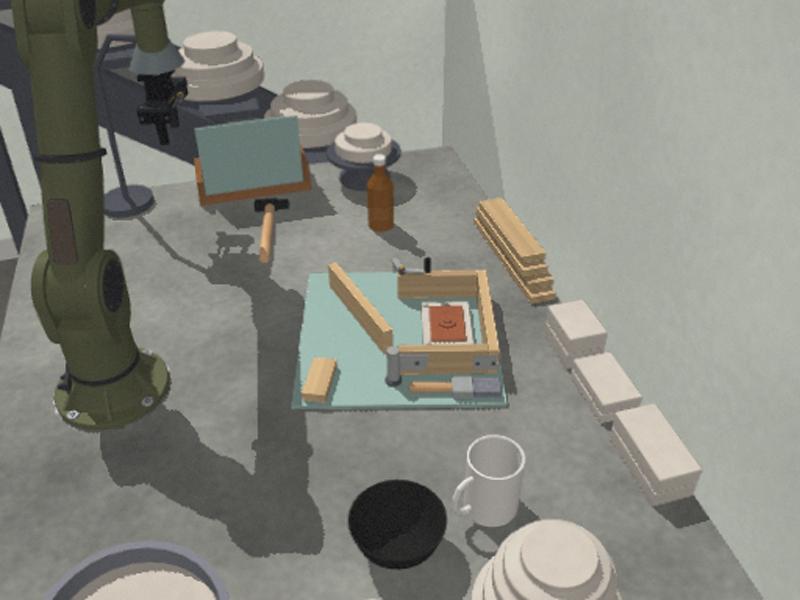

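The top view shows the board from (310,328) to (432,310), the post at (465,318), the wall ends at (356,275) and (460,307), the hook at (355,255) and the offcut at (447,382), all in 800-wide pixels. The side view agrees with this. Next I measure using the depth image.

```bash
cat >> h.py <<'E'
def cloud(n,im,d):
    v,u=np.mgrid[:384,:512]; px=np.c_[u.ravel(),v.ravel()]
    c=ctrl.camera_info(n);K=np.array(c['intrinsics']);R=np.array(c['R']);t=np.array(c['t'])
    q=cv2.undistortPoints(px.astype(float).reshape(-1,1,2),K,np.array(c['D'],float)).reshape(-1,2)
    P=(np.c_[q,np.ones(len(q))]*d.reshape(-1,1)-t)@R
    P[d.ravel()<=0]=np.nan
    return P.reshape(384,512,3)
def comps(n,im,d,z0,z1,mn=20):
    P=cloud(n,im,d); m=((P[...,2]>z0)&(P[...,2]<z1)&(P[...,0]>.3)&(P[...,0]<.95)&(abs(P[...,1])<.4))
    k,l,s,_=cv2.connectedComponentsWithStats(m.astype(np.uint8))
    for i in range(1,k):
        if s[i,4]<mn: continue
        Q=P[l==i]; vv,uu=np.nonzero(l==i)
        r=cv2.minAreaRect(np.c_[uu,vv].astype(np.float32)); b=cv2.boxPoints(r)
        W=cast(n,b,np.median(Q[:,2]))
        print(s[i].tolist(),Q.mean(0).round(4),im[l==i].mean(0).round(),'corners',W[:,:2].round(4).tolist())
E
python3 - <<'E'
from h import *
for n in('top','side'):
    f=np.load(f'/tmp/{n}.npz');im,d=f['im'],f['d'];print(n);comps(n,im,d,.062,.3)
    P=cloud(n,im,d)
    hsv=cv2.cvtColor(im,cv2.COLOR_BGR2HSV); m=((hsv[...,0]>65)&(hsv[...,0]<95)&(hsv[...,1]>45)&(P[...,2]<.03)&(abs(P[...,1])<.4)&(P[...,0]>.3)).astype(np.uint8)
    k,l,s,_=cv2.connectedComponentsWithStats(m); i=1+s[1:,4].argmax()
    vv,uu=np.nonzero(l==i);r=cv2.minAreaRect(np.c_[uu,vv].astype(np.float32))
    h=cv2.convexHull(np.c_[uu,vv].astype(np.int32)); a=cv2.approxPolyDP(h,8,True).reshape(-1,2)
    print(s[i],np.nanmedian(P[l==i][:,2]),a.tolist(),cast(n,a,.01)[:,:2].round(4).tolist())
E
```

```text
top
[166, 77, 73, 22, 1259] [0.9028 0.2316 0.0719] [107. 161. 198.] corners [[0.866, 0.3542], [0.9349, 0.359], [0.9383, 0.1053], [0.8695, 0.103]]
[289, 85, 33, 25, 727] [ 0.8969 -0.1288  0.0777] [176. 194. 207.] corners [[0.8532, -0.0739], [0.9396, -0.0737], [0.9398, -0.1841], [0.8536, -0.1829]]
[375, 91, 10, 24, 209] [ 0.9008 -0.3847  0.069 ] [178. 196. 209.] corners [[0.9414, -0.3691], [0.9437, -0.3999], [0.8589, -0.4016], [0.8566, -0.3712]]
[211, 123, 102, 83, 1178] [ 0.6837 -0.0222  0.0713] [110. 156. 186.] corners [[0.6066, 0.1702], [0.8135, 0.1172], [0.715, -0.1962], [0.5154, -0.1346]]
[138, 147, 9, 16, 90] [0.6398 0.3959 0.0943] [15. 47. 76.] corners [[0.665, 0.4121], [0.6672, 0.3859], [0.6163, 0.3785], [0.6141, 0.4044]]
[197, 195, 79, 18, 499] [0.5082 0.0734 0.0692] [118. 177. 214.] corners [[0.4878, 0.2012], [0.5492, -0.051], [0.5288, -0.0557], [0.4677, 0.1957]]
[304 203   5   3   6] 0.01061374984370811 [[308, 203]] [[0.5393, -0.1683]]
side
[238, 117, 13, 18, 156] [0.6415 0.3935 0.0962] [36. 65. 98.] corners [[0.6359, 0.4688], [0.6803, 0.4561], [0.6487, 0.3344], [0.6066, 0.3
[... 176 characters left out ...]
 0.6707 -0.0363  0.071 ] [114. 145. 166.] corners [[0.5981, 0.1822], [0.8349, 0.1161], [0.7144, -0.2004], [0.5148, -0.1447]]
[210, 168, 41, 47, 368] [0.5104 0.0595 0.0687] [125. 167. 196.] corners [[0.4652, 0.1881], [0.4872, 0.2085], [0.5503, -0.0565], [0.5301, -0.0718]]
[351, 192, 38, 30, 733] [ 0.8992 -0.1413  0.0769] [175. 187. 195.] corners [[0.8555, -0.0859], [0.9524, -0.0396], [0.9417, -0.1976], [0.8521, -0.2351]]
[393, 259, 31, 14, 214] [ 0.9002 -0.3869  0.0689] [185. 198. 207.] corners [[0.862, -0.3738], [0.9513, -0.3699], [0.9409, -0.401], [0.8534, -0.4042]]Traceback (most recent call last):
  File "<stdin>", line 6, in <module>
ValueError: attempt to get argmax of an empty sequence
```

```bash
cat >> h.py <<'E'
def slabfit(n,im,d,z0=.058,z1=.076):
    P=cloud(n,im,d).reshape(-1,3); hs=cv2.cvtColor(im,cv2.COLOR_BGR2HSV).reshape(-1,3)
    m=(P[:,2]>z0)&(P[:,2]<z1)&(hs[:,1]>70)&(hs[:,0]<30)
    P=P[m][:,:2]
    yaw=-.29; o=np.array([.565,.018])
    def fl(Q): v=cv2.fitLine(Q.astype(np.float32),cv2.DIST_HUBER,0,.001,.001).ravel(); return v
    for it in range(6):
        ex=np.array([np.cos(yaw),np.sin(yaw)]);ey=np.array([-ex[1],ex[0]])
        L=np.c_[(P-o)@ex,(P-o)@ey]
        b=L[(abs(L[:,0]-180)<1e9)&(abs(L[:,0]-.18)<.016)&(abs(L[:,1])<.105)]
        l=L[(abs(L[:,1]-.12)<.016)&(L[:,0]>.005)&(L[:,0]<.165)]
        r=L[(abs(L[:,1]+.12)<.016)&(L[:,0]>.005)&(L[:,0]<.165)]
        vb,vl,vr=fl(b),fl(l),fl(r)
        a=[np.arctan(-vb[0]/vb[1]),np.arctan(vl[1]/vl[0]),np.arctan(vr[1]/vr[0])]
        yaw+=np.average(a,weights=[len(b),len(l),len(r)])
        o=o+ex*(vb[2]-.18)+ey*((vl[3]+vr[3])/2)
    print(n,'slab',o.round(4),round(yaw,4),'resid',np.round(a,3),'sep',round(vl[3]-vr[3],4),len(b),len(l),len(r))
    fr=[L[(abs(L[:,1]-s*.12)<.008)&(abs(L[:,0])<.05),0] for s in(1,-1)]
    print(' front ends x',[f.min().round(4) if len(f) else None for f in fr])
    return o,yaw
def toslab(X,o,yaw):
    c,s=np.cos(yaw),np.sin(yaw); return (np.asarray(X)[...,:2]-o)@np.array([[c,-s],[s,c]])
E
python3 - <<'E'
from h import *
for n in('top','side'):
    f=np.load(f'/tmp/{n}.npz');im,d=f['im'],f['d'];o,y=slabfit(n,im,d)
    P=cloud(n,im,d).reshape(-1,3); S=np.c_[toslab(P,o,y),P[:,2]];hs=cv2.cvtColor(im,cv2.COLOR_BGR2HSV).reshape(-1,3)
    p=S[(np.hypot(S[:,0]+.01,S[:,1]+.142)<.03)&(S[:,2]>.075)]; print('post',p.mean(0).round(4),len(p))
    k=S[(np.hypot(S[:,0]-.009,S[:,1]-.122)<.08)&(S[:,2]>.09)]; print('handle',k.mean(0).round(4),len(k),k.min(0),k.max(0))
    k=S[(np.hypot(S[:,0]-.009,S[:,1]-.122)<.08)&(S[:,2]>.074)&(S[:,2]<.086)]; print('arm',k.round(3).tolist() if len(k)<50 else len(k))
    b=P[(P[:,2]>.058)&(P[:,2]<.076)&(hs[:,1]>70)&(P[:,0]<.57)&(P[:,0]>.45)&(S[:,0]<-.01)&(S[:,1]>-.12)][:,:2]
    r=cv2.minAreaRect(b.astype(np.float32)); print('board',r[0],r[1],'yaw',np.arctan2(*-np.linalg.eigh(np.cov(b.T))[1][:,1]*[1,-1]),'slabctr',toslab(b.mean(0),o,y))
    print(' corners slab',toslab(cv2.boxPoints(r),o,y).round(4).tolist())
    off=S[(S[:,2]>.024)&(S[:,2]<.04)&(S[:,0]<-.03)&(S[:,1]<-.03)&(hs[:,1]>70)&(S[:,0]>-.2)&(S[:,1]>-.2)];print('offcut',off.min(0).round(3),off.max(0).round(3))
E
```

```text
top slab [0.5727 0.0059] -0.242 resid [-0.01   0.035 -0.01 ] sep 0.2371 412 201 281
 front ends x [np.float64(0.0022), np.float64(-0.0)]
post [-0.0106 -0.1394  0.0846] 44
handle [0.0648 0.1136 0.1069] 20 [0.0603595  0.10799052 0.09291556] [0.07117453 0.11985442 0.11362549]
arm 114
board (0.49358993768692017, 0.3394709825515747) (0.06411358714103699, 0.7875667810440063) yaw 0.03170886694502842 slabctr [-0.10548682  0.15004182]
 corners slab [[-0.3024, 0.6721], [-0.0724, -0.0811], [-0.0111, -0.0624], [-0.2411, 0.6909]]
offcut [-0.179 -0.196  0.024] [-0.033 -0.033  0.037]
side slab [ 0.5732 -0.0008] -0.2521 resid [-0.009  0.019 -0.017] sep 0.24 294 251 329
 front ends x [np.float64(0.0052), np.float64(0.002)]
post [-0.0094 -0.1391  0.0827] 51
handle [0.0642 0.1164 0.1027] 31 [0.05750558 0.11222523 0.09012659] [0.07101745 0.12274226 0.11300817]
arm 91
board (0.49475425481796265, 0.36257481575012207) (0.0655427798628807, 0.8508026599884033) yaw 0.04208084596784105 slabctr [-0.09277106  0.10221448]
 corners slab [[-0.3242, 0.7288], [-0.0715, -0.0836], [-0.0089, -0.0642], [-0.2617, 0.7482]]
offcut [-0.177 -0.198  0.024] [-0.031 -0.031  0.04 ]
```

```bash
sed -i 's/weights=\[len(b),len(l),len(r)\]/weights=[len(b),0,len(r)]/; s/ey\*((vl\[3\]+vr\[3\])\/2)/ey*((np.median(l[:,1])+np.median(r[:,1]))\/2)/; s/z0=.058,z1=.076/z0=.066,z1=.075/' h.py
cat >> h.py <<'E'
def boardfit(n,im,d,o,y,smax=-.004):
    P=cloud(n,im,d);hs=cv2.cvtColor(im,cv2.COLOR_BGR2HSV)
    S=np.dstack([toslab(P,o,y),P[...,2]])
    m=(S[...,2]>.064)&(S[...,2]<.078)&(hs[...,1]>60)&(hs[...,0]<30)&(S[...,0]<smax)&(S[...,0]>-.25)&(abs(S[...,1])<.2)
    k,l,s,_=cv2.connectedComponentsWithStats(m.astype(np.uint8)); i=1+s[1:,4].argmax()
    Q=S[l==i][:,:2]; v=cv2.fitLine(Q.astype(np.float32),cv2.DIST_HUBER,0,.001,.001).ravel()
    t=v[:2]*np.sign(v[1]); a=(Q-v[2:])@t; c=v[2:]+t*(a.min()+a.max())/2
    th=np.arctan2(-t[0],t[1])
    print(n,'board slab ctr',c.round(4),'yaw rel',round(float(th),4),'len',round(float(np.ptp(a)),4),'butt end',(c-t*.13).round(4),'free end',(c+t*.13).round(4))
    return c,th
E
python3 - <<'E'
from h import *
for n in('top','side'):
    f=np.load(f'/tmp/{n}.npz');im,d=f['im'],f['d'];o,y=slabfit(n,im,d)
    boardfit(n,im,d,o,y)
    P=cloud(n,im,d).reshape(-1,3); S=np.c_[toslab(P,o,y),P[:,2]]
    p=S[(np.hypot(S[:,0]+.01,S[:,1]+.142)<.03)&(S[:,2]>.075)]; print('post',p.mean(0).round(4),len(p))
    k=S[(np.hypot(S[:,0]-.009,S[:,1]-.122)<.08)&(S[:,2]>.09)]; print('handle',k.mean(0).round(4),len(k))
    hs=cv2.cvtColor(im,cv2.COLOR_BGR2HSV).reshape(-1,3);off=S[(S[:,2]>.024)&(S[:,2]<.035)&(S[:,0]<-.05)&(S[:,1]<-.06)&(hs[:,1]>70)&(S[:,0]>-.25)&(S[:,1]>-.2)];print('offcut',off.min(0).round(3),off.max(0).round(3))
E
```

```text
top slab [0.5744 0.0075] -0.2504 resid [-0.002  0.041  0.003] sep 0.2385 333 171 257
 front ends x [np.float64(0.0008), np.float64(0.0003)]
top board slab ctr [-0.0803  0.0469] yaw rel 0.4878 len 0.2588 butt end [-0.0193 -0.068 ] free end [-0.1412  0.1617]
post [-0.0107 -0.1415  0.0846] 44
handle [0.0626 0.1122 0.1069] 20
offcut [-0.179 -0.2    0.024] [-0.121 -0.098  0.035]
side slab [0.5745 0.002 ] -0.2494 resid [-0.004  0.056  0.004] sep 0.2391 259 146 250
 front ends x [np.float64(0.0049), np.float64(0.0018)]
side board slab ctr [-0.0805  0.0482] yaw rel 0.4882 len 0.2631 butt end [-0.0195 -0.0666] free end [-0.1415  0.163 ]
post [-0.0103 -0.1421  0.0827] 51
handle [0.0639 0.1132 0.1027] 31
offcut [-0.178 -0.199  0.024] [-0.122 -0.092  0.034]
```

```bash
cat >> h.py <<'E'
from scipy.spatial.transform import Rotation as Ro
O=np.array([.5744,.005]);Y=-.25
def w(s): c,k=np.cos(Y),np.sin(Y); return O+np.array([[c,-k],[k,c]])@np.array(s,float)
def st(target=None,z=None,ang=None):
    s=ctrl.get_state();R=Ro.from_rotvec(s['tool_rot']);M=R.as_matrix();p=s['position']
    print('t',round(s['time'],2),'slab',toslab(p,O,Y).round(4),'pos',p.round(4),'yang_slab',round(np.degrees(np.arctan2(M[1,1],M[0,1])-Y),2),'tilt',np.degrees(np.arccos(-M[2,2])).round(2),'F slab',(np.array([[np.cos(Y),np.sin(Y)],[-np.sin(Y),np.cos(Y)]])@s['ft_force'][:2]).round(1),s['ft_force'][2].round(1),'T',s['torque'].round(2),'grip',round(s['grip_width']*.087,4),round(s['grip_force'],1),'q',s['joint_positions'].round(2))
    if target is not None:
        g=np.r_[w(target),p[2] if z is None else z]; print('tool shift',(M.T@(g-p)).round(4))
E
python3 -m handwheel '[[0.06,0,0,0,0,0,10.2],[0.06,0,0,0,0,0,10.2],[0.06,0,0,0,0,0,10.2],[0.06,0,0,0,0,0,10.2],[0.06,0,0,0,0,0,10.2],[0.06,0,0,0,0,0,10.2]]' 20
python3 -m handwheel '[[0.06,-0.0517,0.0165,0,0,0,0],[0.06,-0.0517,0.0165,0,0,0,0],[0.06,-0.0517,0.0165,0,0,0,0],[0.06,-0.0517,0.0165,0,0,0,0],[0.06,-0.0517,0.0165,0,0,0,0],[0.06,-0.0517,0.0165,0,0,0,0],[0.06,-0.0517,0.0165,0,0,0,0],[0.06,-0.0517,0.0165,0,0,0,0],[0.06,-0.0517,0.0165,0,0,0,0],[0.06,-0.0517,0.0165,0,0,0,0],[0.06,-0.0517,0.0165,0,0,0,0],[0.06,-0.0517,0.0165,0,0,0,0]]'
python3 -m handwheel '[[0.06,0,0,0,0,0,0],[0.06,0,0,0,0,0,0]]'
python3 -c "
from h import *
st([-.0804,.0475],.032)"
```

```text
time: 0.85
position: [0.17, 0.627, 0.1881]
tool_rot: [1.949, 2.463, -0.002]
ft_force: [-0.1, 0.4, -0.6]
grip_width: 0.691
grip_force: 0.0
time: 2.35
position: [0.5092, 0.0696, 0.1886]
tool_rot: [-1.942, -2.469, -0.001]
ft_force: [0.1, 1.1, 0.5]
grip_width: 0.686
grip_force: 0.0
time: 2.6
position: [0.5082, 0.0717, 0.1883]
tool_rot: [-1.941, -2.469, 0.001]
ft_force: [-0.1, 0.1, 0.1]
grip_width: 0.69
grip_force: 0.0
t 2.6 slab [-0.0807  0.0483] pos [0.5082 0.0717 0.1883] yang_slab 27.96 tilt 0.07 F slab [-0.2  0.1] 0.1 T [ 0.04  0.07 -0.02] grip 0.06 0.0 q [-0.81  0.02  0.63  1.81 -0.01  1.32  0.06]
tool shift [-0.0009  0.      0.1563]
```

```bash
python3 -m handwheel '[[0.06,0,0,0.03,0,0,0],[0.06,0,0,0.03,0,0,0],[0.06,0,0,0.03,0,0,0],[0.06,0,0,0.03,0,0,0],[0.06,0,0,0.02,0,0,0],[0.06,0,0,0.016,0,0,0],[0.06,0,0,0,0,0,0],[0,0,0,0,0,0,0],[0,0,0,0,0,0,0],[0,0,0,0,0,0,0],[0,0,0,0,0,0,0],[0,0,0,0,0,0,0]]' 20
python3 - <<'E'
from h import *
st([-.0766,-.0166])
for n in('top','side'):
    im,d=snap(n);slabfit(n,im,d)
    cv2.imwrite(f'pics/{n}1.png',cv2.resize(im[100:300,150:350],(600,600)))
E
```

```text
time: 4.1
position: [0.5091, 0.0712, 0.033]
tool_rot: [1.942, 2.469, 0.001]
ft_force: [0.5, -0.1, 0.9]
grip_width: 0.22
grip_force: 20.0
t 4.1 slab [-0.0796  0.048 ] pos [0.5091 0.0712 0.033 ] yang_slab 27.95 tilt 0.05 F slab [0.5 0.1] 0.9 T [-0.09 -0.09  0.03] grip 0.0192 20.0 q [-0.77  0.19  0.63  1.98 -0.13  1.01  0.17]
tool shift [-0.0584 -0.0276 -0.    ]
top slab [0.5745 0.0081] -0.2528 resid [ 0.001 -0.05  -0.001] sep 0.2404 334 151 259
 front ends x [np.float64(0.0473), np.float64(0.0005)]
side slab [0.5744 0.0018] -0.2517 resid [ 0.002  0.059 -0.002] sep 0.2378 250 161 248
 front ends x [np.float64(0.0046), np.float64(0.005)]
```

View pics/side1.png

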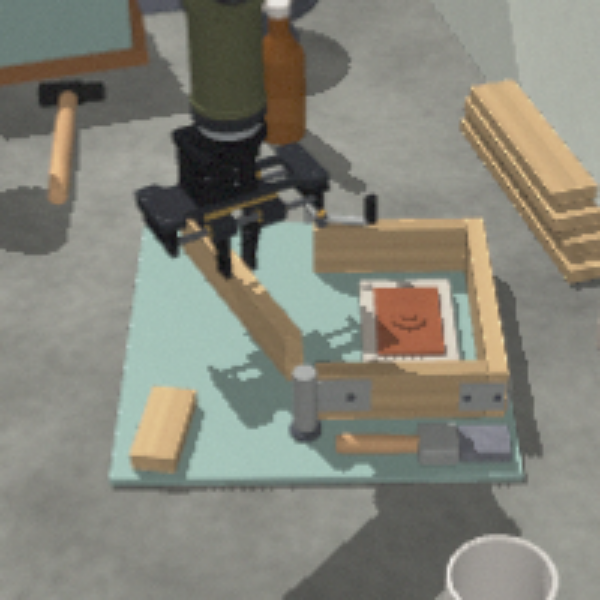

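The gripper holds the board near its middle, with the post at (303,400) in this crop. Now I slide the board towards the post.

```bash
python3 -m handwheel '[[0,-0.0045,-0.0027,0,0,0,0],[0,-0.0045,-0.0027,0,0,0,0],[0,-0.0045,-0.0027,0,0,0,0],[0,-0.0045,-0.0027,0,0,0,0],[0,-0.0045,-0.0027,0,0,0,0],[0,-0.0045,-0.0027,0,0,0,0],[0,-0.0045,-0.0027,0,0,0,0],[0,-0.0045,-0.0027,0,0,0,0],[0,-0.0045,-0.0027,0,0,0,0],[0,-0.0045,-0.0027,0,0,0,0],[0,0,0,0,0,0,0]]' 25
python3 - <<'E'
from h import *
st([-.0766,-.0166])
for n in('top','side'):
    im,d=snap(n);boardfit(n,im,d,O+[0,.0025 if n=='top' else -.003],Y)
E
```

```text
time: 5.58
position: [0.4932, 0.0202, 0.0329]
tool_rot: [1.943, 2.468, -0.0]
ft_force: [1.7, 1.9, 5.5]
grip_width: 0.219
grip_force: 25.0
t 5.58 slab [-0.0824 -0.0054] pos [0.4932 0.0202 0.0329] yang_slab 27.92 tilt 0.03 F slab [1.1 2.2] 5.5 T [ 0.42 -0.14 -0.02] grip 0.0191 25.0 q [-0.72  0.15  0.67  2.03 -0.11  1.    0.24]
tool shift [-0.0127 -0.0001  0.    ]
top board slab ctr [-0.0446 -0.0842] yaw rel 0.4953 len 0.0848 butt end [ 0.0172 -0.1985] free end [-0.1064  0.0302]
side board slab ctr [-0.0598 -0.0519] yaw rel 0.4372 len 0.1535 butt end [-0.0047 -0.1697] free end [-0.1148  0.0658]
```

```bash
for i in 1; do :; done; python3 -m handwheel '[[0,-0.003,0,0,0,0,0],[0,-0.003,0,0,0,0,0],[0,-0.002,0,0,0,0,0],[0,0,0,0,0,0,0]]'; python3 -c "
from h import *
st()"; python3 -m handwheel '[[0,-0.002,0,0,0,0,0],[0,0,0,0,0,0,0]]'; python3 -c "
from h import *
st()"
```

```text
time: 6.18
position: [0.4945, 0.0137, 0.0328]
tool_rot: [-1.941, -2.468, 0.0]
ft_force: [-1.3, 4.9, 7.8]
grip_width: 0.222
grip_force: 25.0
t 6.17 slab [-0.0796 -0.0113] pos [0.4945 0.0137 0.0328] yang_slab 27.96 tilt 0.09 F slab [-2.4  4.4] 7.8 T [ 0.95  0.29 -0.01] grip 0.0193 25.0 q [-0.71  0.15  0.67  2.03 -0.11  1.    0.26]
time: 6.42
position: [0.4949, 0.0119, 0.0328]
tool_rot: [-1.941, -2.468, 0.0]
ft_force: [-1.4, 5.1, 7.5]
grip_width: 0.22
grip_force: 25.0
t 6.42 slab [-0.0788 -0.013 ] pos [0.4949 0.0119 0.0328] yang_slab 27.97 tilt 0.1 F slab [-2.6  4.6] 7.5 T [ 1.02  0.34 -0.  ] grip 0.0191 25.0 q [-0.7   0.15  0.67  2.03 -0.11  1.    0.26]
```

```bash
python3 -m handwheel '[[0,-0.001,0,-0.0005,0,0,0],[0,-0.001,0,0,0,0,0],[0,0,0,0,0,0,0]]'; python3 -c "
from h import *
st()"; python3 -m handwheel '[[0,-0.002,0,0,0,0,0],[0,0,0,0,0,0,0]]'; python3 -c "
from h import *
st()
P=[]
for n in('top','side'):
    im,d=snap(n)
    cv2.imwrite(f'pics/{n}2.png',cv2.resize(im[160:240,200:320],(720,480),interpolation=cv2.INTER_CUBIC))"
```

```text
time: 6.8
position: [0.4953, 0.009, 0.0329]
tool_rot: [-1.942, -2.468, 0.002]
ft_force: [-0.7, 3.3, 2.6]
grip_width: 0.223
grip_force: 25.0
t 6.8 slab [-0.0776 -0.0157] pos [0.4953 0.009  0.0329] yang_slab 27.94 tilt 0.08 F slab [-1.5  3. ] 2.6 T [ 0.56  0.31 -0.08] grip 0.0194 25.0 q [-0.7   0.15  0.68  2.03 -0.11  1.    0.27]
time: 7.05
position: [0.4954, 0.0086, 0.0329]
tool_rot: [-1.94, -2.468, -0.0]
ft_force: [-1.8, 5.7, 4.6]
grip_width: 0.221
grip_force: 25.0
t 7.05 slab [-0.0774 -0.016 ] pos [0.4954 0.0086 0.0329] yang_slab 27.97 tilt 0.15 F slab [-3.1  5.1] 4.6 T [ 1.28  0.54 -0.03] grip 0.0192 25.0 q [-0.7   0.15  0.68  2.03 -0.12  1.    0.27]
```

View pics/top2.png

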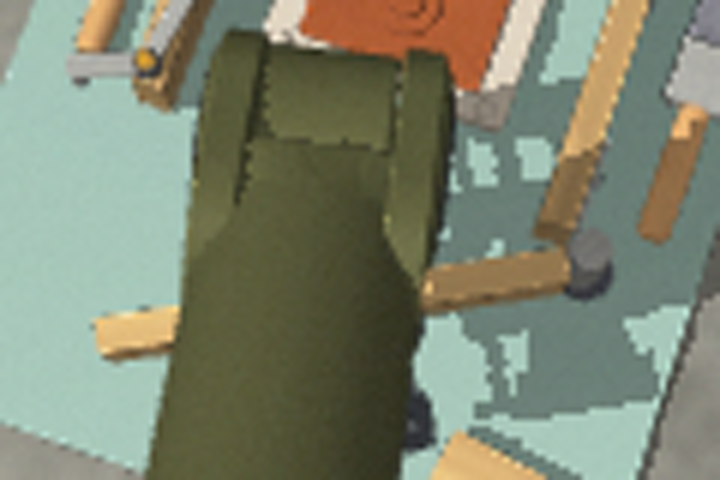

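The board end meets the post at (572,265), and the last 2 mm step moved the tool only about 0.5 mm, so they are in contact. Now I swing about the post.

```bash
python3 -m handwheel '[[0,-0.00014,0.00624,0,0,0,2.5],[0,-0.00014,0.00624,0,0,0,2.5],[0,-0.00014,0.00624,0,0,0,2.5],[0,-0.00014,0.00624,0,0,0,2.5],[0,0,0,0,0,0,0]]'; python3 -c "
from h import *
st()
y=18.0
for y in [18]:
  a=np.radians(y);print(-.01-.143*np.sin(a),-.142+.143*np.cos(a))"
```

```text
time: 7.78
position: [0.5195, 0.013, 0.0327]
tool_rot: [-2.147, -2.288, 0.002]
ft_force: [-2.9, 6.7, 4.4]
grip_width: 0.222
grip_force: 25.0
t 7.78 slab [-0.0552 -0.0058] pos [0.5195 0.013  0.0327] yang_slab 17.98 tilt 0.26 F slab [-4.4  5.8] 4.4 T [ 1.47  1.03 -0.15] grip 0.0193 25.0 q [-0.7   0.22  0.69  1.97 -0.16  1.01  0.13]
-0.05418943019561748 -0.005998918169793033
```

```bash
python3 -m handwheel '[[0,-0.00014,0.00624,0,0,0,2.5],[0,-0.00014,0.00624,0,0,0,2.5],[0,-0.00014,0.00624,0,0,0,2.5],[0,-0.00014,0.00624,0,0,0,2.5],[0,-0.00014,0.00624,0,0,0,2.5],[0,0,0,0,0,0,0]]'; python3 -c "
from h import *
st()
for n in('top','side'):
    im,d=snap(n)
    cv2.imwrite(f'pics/{n}3.png',cv2.resize(im[140:240,210:330],(720,600),interpolation=cv2.INTER_CUBIC))"
```

```text
time: 8.52
position: [0.5508, 0.0124, 0.0326]
tool_rot: [-2.383, -2.04, 0.001]
ft_force: [-2.3, 7.6, 4.3]
grip_width: 0.218
grip_force: 25.2
t 8.53 slab [-0.0247  0.0013] pos [0.5508 0.0124 0.0326] yang_slab 5.46 tilt 0.27 F slab [-4.1  6.8] 4.3 T [ 1.78  0.82 -0.36] grip 0.019 25.2 q [-0.69  0.3   0.71  1.9  -0.23  1.03 -0.03]
```

View pics/top3.png

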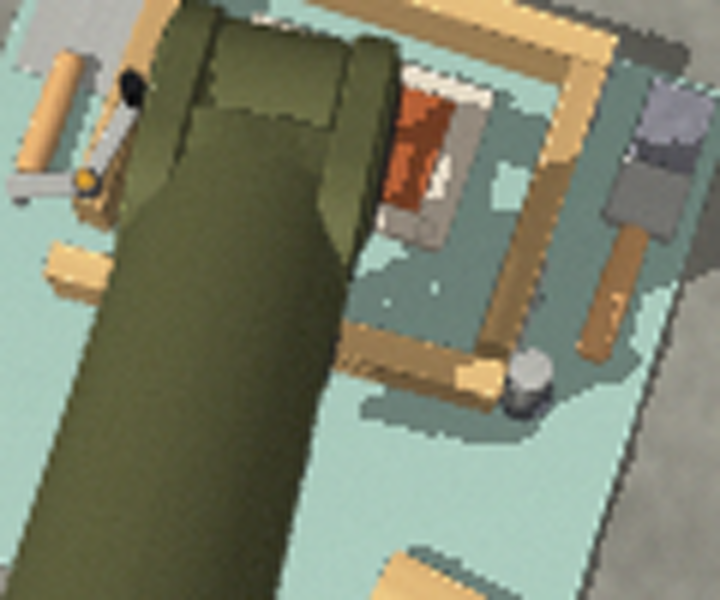

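```bash
python3 -m handwheel '[[0,-0.0001,0.005,0,0,0,2.0],[0,-0.0001,0.005,0,0,0,2.0],[0,0,0,0,0,0,0]]'; python3 -c "
from h import *
st()";python3 -m handwheel '[[0,0,0.0018,0,0,0,0.75],[0,0,0,0,0,0,0]]'; python3 -c "
from h import *
st()";
```

```text
time: 9.0
position: [0.5608, 0.0106, 0.0326]
tool_rot: [-2.453, -1.956, 0.0]
ft_force: [-1.8, 8.2, 1.7]
grip_width: 0.22
grip_force: 25.2
t 9.0 slab [-0.0146  0.002 ] pos [0.5608 0.0106 0.0326] yang_slab 1.47 tilt 0.26 F slab [-3.8  7.5] 1.7 T [ 1.8   0.65 -0.34] grip 0.0191 25.2 q [-0.68  0.32  0.72  1.87 -0.25  1.04 -0.08]
time: 9.25
position: [0.5621, 0.0103, 0.0326]
tool_rot: [-2.465, -1.94, 0.001]
ft_force: [-3.0, 8.0, 3.3]
grip_width: 0.22
grip_force: 25.1
t 9.25 slab [-0.0132  0.0021] pos [0.5621 0.0103 0.0326] yang_slab 0.74 tilt 0.29 F slab [-4.9  7. ] 3.3 T [ 1.82  0.87 -0.23] grip 0.0191 25.1 q [-0.68  0.33  0.72  1.87 -0.25  1.04 -0.09]
```

```bash
python3 -m handwheel '[[0,0,0.0018,0,0,0,0.7],[0,0,0,0,0,0,0]]'; python3 -c "
from h import *
st()";python3 -m handwheel '[[0,0,0.001,0,0,0,0],[0,0,0,0,0,0,0]]'; python3 -c "
from h import *
st()";
```

```text
time: 9.5
position: [0.5637, 0.01, 0.0326]
tool_rot: [-2.476, -1.925, 0.001]
ft_force: [-4.1, 7.9, 3.5]
grip_width: 0.222
grip_force: 25.1
t 9.5 slab [-0.0116  0.0022] pos [0.5637 0.01   0.0326] yang_slab 0.05 tilt 0.31 F slab [-5.9  6.7] 3.5 T [ 1.77  0.97 -0.29] grip 0.0193 25.1 q [-0.68  0.33  0.73  1.86 -0.26  1.05 -0.1 ]
time: 9.75
position: [0.5637, 0.0099, 0.0325]
tool_rot: [-2.475, -1.924, 0.003]
ft_force: [-5.7, 8.4, 4.9]
grip_width: 0.219
grip_force: 25.1
t 9.75 slab [-0.0116  0.0021] pos [0.5637 0.0099 0.0325] yang_slab 0.05 tilt 0.42 F slab [-7.6  6.7] 4.9 T [ 1.89  1.57 -0.28] grip 0.0191 25.1 q [-0.68  0.33  0.73  1.86 -0.26  1.05 -0.1 ]
```

```bash
python3 -m handwheel '[[0,0,0.002,0,0,0,0],[0,0,0.002,0,0,0,0],[0,0,0,0,0,0,0]]'; python3 -c "
from h import *
st()
for n in('top','side'):
    im,d=snap(n)
    cv2.imwrite(f'pics/{n}4.png',cv2.resize(im[150:240,220:320],(666,600),interpolation=cv2.INTER_CUBIC))"
```

```text
time: 10.12
position: [0.5646, 0.0096, 0.0325]
tool_rot: [-2.47, -1.922, 0.01]
ft_force: [-12.2, 9.3, 13.1]
grip_width: 0.22
grip_force: 25.0
t 10.12 slab [-0.0106  0.0021] pos [0.5646 0.0096 0.0325] yang_slab 0.09 tilt 0.79 F slab [-14.2   6. ] 13.1 T [ 2.11  3.37 -0.18] grip 0.0191 25.0 q [-0.67  0.34  0.72  1.85 -0.26  1.06 -0.09]
```

View pics/side4.png

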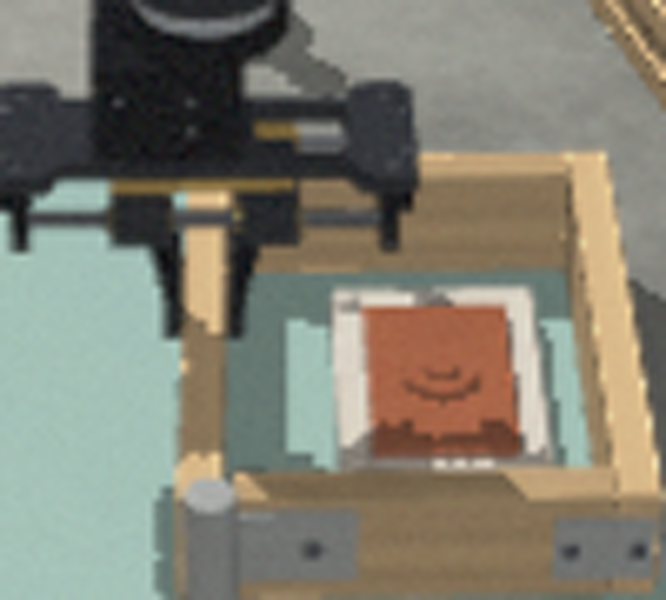

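The board lies across both wall ends and butts the post at about (205,480). I release it, lift, back off and measure.

```bash
python3 -m handwheel '[[0.045,0,0,0,0,0,0],[0.045,0,0,0,0,0,0],[0.045,0,0,0,0,0,0],[0.045,0,0,-0.02,0,0,0],[0.045,0,0,-0.04,0,0,0],[0.045,0,0,-0.04,0,0,0],[0.0,0,-0.05,0,0,0,0],[0.0,0,-0.05,0,0,0,0],[0.0,0.0,0,0,0,0,0]]'; python3 - <<'E'
from h import *
st([-.06,.03],.042)
for n in('top','side'):
    im,d=snap(n);o,y=slabfit(n,im,d);boardfit(n,im,d,o,y,.001)
    cv2.imwrite(f'pics/{n}5.png',cv2.resize(im[150:240,220:320],(666,600),interpolation=cv2.INTER_CUBIC))
E
```

```text
time: 11.35
position: [0.4712, 0.0314, 0.1343]
tool_rot: [-2.476, -1.928, -0.005]
ft_force: [0.7, 0.4, 0.2]
grip_width: 0.264
grip_force: 0.0
t 11.35 slab [-0.1065  0.    ] pos [0.4712 0.0314 0.1343] yang_slab 0.12 tilt 0.26 F slab [0.6 0.5] 0.2 T [-0.08  0.08  0.01] grip 0.023 0.0 q [-0.87 -0.06  0.74  1.97  0.04  1.21 -0.4 ]
tool shift [0.0295 0.0466 0.0924]
top slab [0.5744 0.0076] -0.25 resid [-0.002 -0.063  0.003] sep 0.2418 324 159 255
 front ends x [np.float64(0.0325), np.float64(-0.0247)]
top board slab ctr [-0.0141 -0.0802] yaw rel -0.0247 len 0.0987 butt end [-0.0173 -0.2101] free end [-0.0109  0.0498]
side slab [0.5743 0.0018] -0.2514 resid [ 0.003  0.036 -0.002] sep 0.2383 254 162 251
 front ends x [np.float64(-0.0185), np.float64(0.0023)]
side board slab ctr [-0.012   0.0102] yaw rel -0.023 len 0.2432 butt end [-0.015  -0.1198] free end [-0.009   0.1401]
```

View pics/side5.png

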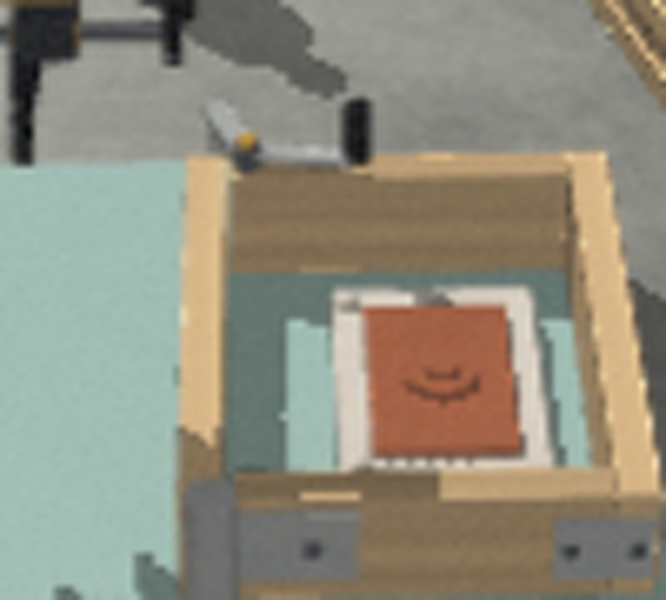

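The board looks flush: the seam is straight, and the hook is still open with its handle at (355,130). I now press the board home from outside with shut fingers.

```bash
python3 -m handwheel '[[0,0.01,0.02,0.0,0,0,0],[0,0,0.02,0.03,0,0,0],[0,0,0,0.04,0,0,0],[0,0,0,0.039,0,0,0],[0,0,0.005,0,0,0,0],[0,0,0.005,0,0,0,0],[0,0,0.004,0,0,0,0],[0,0,0.003,0,0,0,0],[0,0,0,0,0,0,0]]'; python3 -c "
from h import *
st()";python3 -m handwheel '[[0,0,0.002,0,0,0,0],[0,0,0.002,0,0,0,0],[0,0,0,0,0,0,0]]'; python3 -c "
from h import *
st()"
```

```text
time: 12.58
position: [0.5318, 0.0261, 0.025]
tool_rot: [2.481, 1.927, 0.002]
ft_force: [-0.8, 0.2, -0.1]
grip_width: 0.006
grip_force: 0.0
t 12.57 slab [-0.0464  0.0099] pos [0.5318 0.0261 0.025 ] yang_slab 0.0 tilt 0.08 F slab [-0.9  0. ] -0.1 T [-0.14  0.08  0.01] grip 0.0005 0.0 q [-0.77  0.27  0.76  1.95 -0.22  1.   -0.16]
time: 12.95
position: [0.5352, 0.025, 0.0243]
tool_rot: [2.481, 1.927, 0.0]
ft_force: [-0.2, 0.3, 0.0]
grip_width: 0.008
grip_force: 0.0
t 12.95 slab [-0.043   0.0097] pos [0.5352 0.025  0.0243] yang_slab 0.0 tilt 0.01 F slab [-0.2  0.3] 0.0 T [-0.07  0.07  0.06] grip 0.0007 0.0 q [-0.77  0.28  0.76  1.94 -0.23  1.01 -0.15]
```

```bash
python3 -m handwheel '[[0,0,0.003,0,0,0,0],[0,0,0.003,0,0,0,0],[0,0,0.002,0,0,0,0],[0,0,0.002,0,0,0,0],[0,0,0,0,0,0,0]]'; python3 -c "
from h import *
st()";python3 -m handwheel '[[0,0,0.002,0,0,0,0],[0,0,0.002,0,0,0,0],[0,0,0,0,0,0,0]]'; python3 -c "
from h import *
st()"
```

```text
time: 13.58
position: [0.5449, 0.0225, 0.0242]
tool_rot: [2.481, 1.927, 0.0]
ft_force: [-0.5, 0.1, -0.2]
grip_width: 0.005
grip_force: 0.0
t 13.57 slab [-0.0329  0.0096] pos [0.5449 0.0225 0.0242] yang_slab -0.01 tilt 0.01 F slab [-0.5 -0.1] -0.2 T [-0.11  0.07  0.04] grip 0.0005 0.0 q [-0.75  0.3   0.76  1.92 -0.24  1.01 -0.14]
time: 13.95
position: [0.5487, 0.0216, 0.0242]
tool_rot: [-2.481, -1.927, 0.0]
ft_force: [0.6, -0.1, 0.1]
grip_width: 0.005
grip_force: 0.1
t 13.95 slab [-0.029   0.0097] pos [0.5487 0.0216 0.0242] yang_slab 0.0 tilt 0.0 F slab [0.6 0.1] 0.1 T [-0.09  0.13 -0.05] grip 0.0005 0.1 q [-0.74  0.31  0.76  1.91 -0.25  1.02 -0.13]
```

Fingers are tapered, so I continue in.

```bash
python3 -m handwheel '[[0,0,0.002,0,0,0,0],[0,0,0.002,0,0,0,0],[0,0,0,0,0,0,0]]'; python3 -c "
from h import *
st()";python3 -m handwheel '[[0,0,0.002,0,0,0,0],[0,0,0.002,0,0,0,0],[0,0,0.002,0,0,0,0],[0,0,0,0,0,0,0]]'; python3 -c "
from h import *
st()"
```

```text
time: 14.32
position: [0.5506, 0.021, 0.024]
tool_rot: [-2.478, -1.925, 0.004]
ft_force: [-5.6, 0.2, 4.9]
grip_width: 0.005
grip_force: 3.3
t 14.32 slab [-0.0271  0.0096] pos [0.5506 0.021  0.024 ] yang_slab 0.01 tilt 0.25 F slab [-5.4 -1.2] 4.9 T [0.13 1.44 0.02] grip 0.0005 3.3 q [-0.74  0.32  0.75  1.9  -0.26  1.02 -0.12]
time: 14.82
position: [0.5503, 0.0213, 0.0233]
tool_rot: [-2.469, -1.92, 0.017]
ft_force: [-21.0, 4.0, 17.7]
grip_width: 0.006
grip_force: 10.7
t 14.82 slab [-0.0274  0.0098] pos [0.5503 0.0213 0.0233] yang_slab 0.05 tilt 1.0 F slab [-21.3  -1.3] 17.7 T [ 0.82  4.65 -0.08] grip 0.0005 10.7 q [-0.73  0.33  0.75  1.89 -0.27  1.04 -0.11]
```

Pressed home at about 21 N. I back off, lift, turn the tool for the handle, and re-measure the hook.

```bash
python3 -m handwheel '[[0,0,-0.01,0,0,0,0],[0,0,-0.03,0,0,0,0],[0,0,-0.03,-0.03,0,0,0],[0,0,-0.02,-0.05,0,0,0],[0.05,0,-0.02,-0.06,0,0,0],[0.05,0,0,0,0,0,0]]'; python3 - <<'E'
from h import *
st([.063,.113],.17)
for n in('top','side'):
    im,d=snap(n);o,y=slabfit(n,im,d);boardfit(n,im,d,o,y,.0)
    P=cloud(n,im,d); S=np.dstack([toslab(P,o,y),P[...,2]]);r=np.hypot(S[...,0]-.009,S[...,1]-.122)
    k=P[(r<.08)&(S[...,2]>.09)]; K=toslab(k,o,y)
    print('handle slab',K.mean(0).round(4),(K.min(0)/2+K.max(0)/2).round(4),'world',k.mean(0).round(4),len(k))
    # front faces of board: seam evidence, x of top pts by y bin
    m=(S[...,2]>.066)&(S[...,2]<.076)&(S[...,0]>-.05)&(S[...,0]<.02);Q=S[m]
    for a in (-.10,-.05,0,.05,.1): q=Q[abs(Q[:,1]-a)<.02][:,0]; print(a,len(q),(q.min().round(4),q.max().round(4)) if len(q) else '')
    cv2.imwrite(f'pics/{n}6.png',cv2.resize(im[140:240,210:330],(720,600),interpolation=cv2.INTER_CUBIC))
E
```

```text
time: 15.58
position: [0.4553, 0.0477, 0.1685]
tool_rot: [2.479, 1.928, 0.02]
ft_force: [-0.4, 0.8, -0.7]
grip_width: 0.149
grip_force: 0.0
t 15.57 slab [-0.1259  0.0119] pos [0.4553 0.0477 0.1685] yang_slab 0.07 tilt 0.73 F slab [-0.5  0.7] -0.7 T [-0.12  0.06  0.02] grip 0.013 0.0 q [-0.97 -0.16  0.75  1.96  0.11  1.28 -0.5 ]
tool shift [0.1008 0.1891 0.0011]
top slab [0.5742 0.0072] -0.2477 resid [-0.003  0.028  0.004] sep 0.2386 335 167 250
 front ends x [np.float64(0.0124), np.float64(-0.0217)]
top board slab ctr [-0.0123 -0.0699] yaw rel -0.0031 len 0.1182 butt end [-0.0127 -0.1999] free end [-0.0119  0.0601]
handle slab [0.0629 0.1123] [0.0642 0.1123] world [0.6627 0.1007 0.1076] 20
-0.1 87 (np.float64(-0.0223), np.float64(0.0177))
-0.05 70 (np.float64(-0.0224), np.float64(-0.0014))
0 11 (np.float64(-0.0211), np.float64(-0.0029))
0.05 0 
0.1 4 (np.float64(0.0124), np.float64(0.0189))
side slab [0.5745 0.0019] -0.2499 resid [-0.006  0.043  0.006] sep 0.2376 252 165 257
 front ends x [np.float64(-0.0184), np.float64(0.0019)]
side board slab ctr [-0.0111  0.0079] yaw rel 0.0012 len 0.247 butt end [-0.0109 -0.1221] free end [-0.0112  0.1379]
handle slab [0.0638 0.1139] [0.064  0.1134] world [0.6646 0.0965 0.1023] 31
-0.1 68 (np.float64(-0.0217), np.float64(0.0197))
-0.05 58 (np.float64(-0.0217), np.float64(-0.0033))
0 54 (np.float64(-0.0217), np.float64(-0.0027))
0.05 50 (np.float64(-0.0217), np.float64(-0.0023))
0.1 58 (np.float64(-0.0218), np.float64(0.0181))
```

View pics/top6.png

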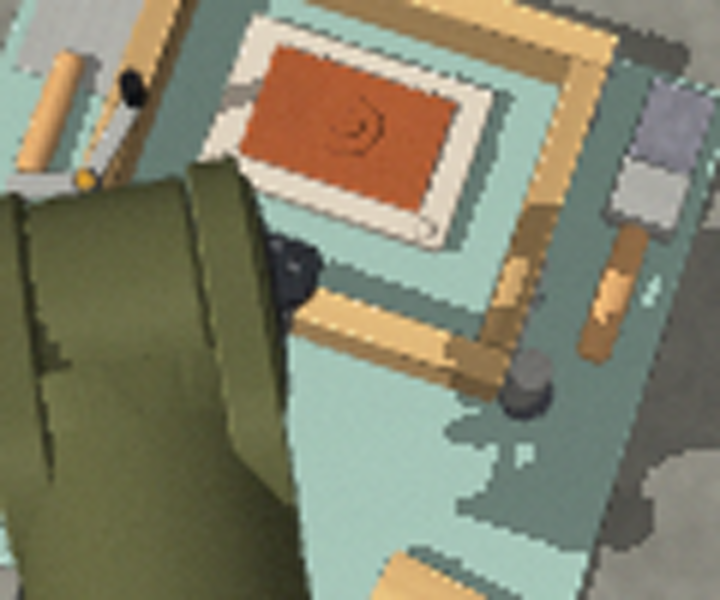

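The board is flush (relative yaw about 0.001) and touches the post at (510,380). The handle is at (132,88). Next I turn the tool.

```bash
python3 -m handwheel '[[0.05,0,0.02,0,0,0,9.95],[0.05,0,0,0,0,0,9.95],[0.05,0,0,0,0,0,9.95],[0.05,0,0,0,0,0,9.95],[0.05,0,0,0,0,0,9.95],[0.05,0,0,0,0,0,9.95],[0.05,0,0,0,0,0,9.95],[0.05,0,0,0,0,0,9.95],[0.05,0,0,0,0,0,9.95],[0.05,0,0,0,0,0,9.95],[0.05,0,0,0,0,0,0]]'; python3 -c "
from h import *
st([.0635,.113],.168)"
```

```text
time: 17.05
position: [0.4708, 0.0405, 0.1618]
tool_rot: [3.072, -0.647, -0.003]
ft_force: [0.4, -0.4, 0.5]
grip_width: 0.575
grip_force: 0.0
t 17.05 slab [-0.1092  0.0088] pos [0.4708 0.0405 0.1618] yang_slab -99.45 tilt 0.18 F slab [ 0.5 -0.3] 0.5 T [-0.08  0.16 -0.05] grip 0.0501 0.0 q [-0.85 -0.08  0.68  1.93  0.05  1.27 -2.17]
tool shift [ 0.1532 -0.1311 -0.0068]
```

```bash
python3 -m handwheel '[[0.05,0.0306,-0.0262,-0.0014,0,0,0],[0.05,0.0306,-0.0262,-0.0014,0,0,0],[0.05,0.0306,-0.0262,-0.0014,0,0,0],[0.05,0.0306,-0.0262,-0.0014,0,0,0],[0.05,0.0306,-0.0262,-0.0014,0,0,0],[0.05,0,0,0,0,0,0],[0.05,0,0,0,0,0,0]]'; python3 -c "
from h import *
st([.0635,.113],.088)"
```

```text
time: 17.92
position: [0.6635, 0.0983, 0.1692]
tool_rot: [3.072, -0.647, -0.003]
ft_force: [0.4, -0.9, -0.8]
grip_width: 0.577
grip_force: 0.0
t 17.93 slab [0.0632 0.1124] pos [0.6635 0.0983 0.1692] yang_slab -99.44 tilt 0.16 F slab [ 0.6 -0.8] -0.8 T [-0.03  0.21 -0.01] grip 0.0502 0.0 q [-0.71  0.44  0.72  1.44 -0.29  1.37 -1.97]
tool shift [ 0.0003 -0.0008  0.0812]
```

Now descend and close on the handle at low force.

```bash
python3 -m handwheel '[[0.05,0,0,0.025,0,0,0],[0.05,0,0,0.025,0,0,0],[0.05,0,0,0.02,0,0,0],[0.05,0,0,0.011,0,0,0],[0.05,0,0,0,0,0,0],[0.0,0,0,0,0,0,0],[0,0,0,0,0,0,0],[0,0,0,0,0,0,0],[0,0,0,0,0,0,0],[0,0,0,0,0,0,0]]' 15; python3 -c "
from h import *
st()"
```

```text
time: 19.18
position: [0.6642, 0.0993, 0.0896]
tool_rot: [-3.074, 0.648, -0.0]
ft_force: [0.3, 0.5, -0.3]
grip_width: 0.09
grip_force: 0.0
t 19.18 slab [0.0637 0.1136] pos [0.6642 0.0993 0.0896] yang_slab -99.5 tilt 0.01 F slab [0.2 0.6] -0.3 T [-0.    0.22  0.07] grip 0.0078 0.0 q [-0.7   0.5   0.69  1.54 -0.33  1.23 -1.94]
```

```bash
python3 -m handwheel '[[0,0,0,0,0,0,0],[0,0,0,0,0,0,0]]'; python3 -c "
from h import *
st()
for n in('top','side'):
    im,d=snap(n)
    cv2.imwrite(f'pics/{n}7.png',cv2.resize(im[130:210,230:310],(600,600),interpolation=cv2.INTER_CUBIC))"
```

```text
time: 19.42
position: [0.6642, 0.0993, 0.0895]
tool_rot: [-3.074, 0.648, 0.0]
ft_force: [1.0, 0.3, -0.5]
grip_width: 0.008
grip_force: 0.0
t 19.43 slab [0.0636 0.1136] pos [0.6642 0.0993 0.0895] yang_slab -99.5 tilt 0.0 F slab [0.9 0.5] -0.5 T [0.02 0.19 0.01] grip 0.0007 0.0 q [-0.7   0.5   0.69  1.54 -0.33  1.23 -1.94]
```

View pics/side7.png

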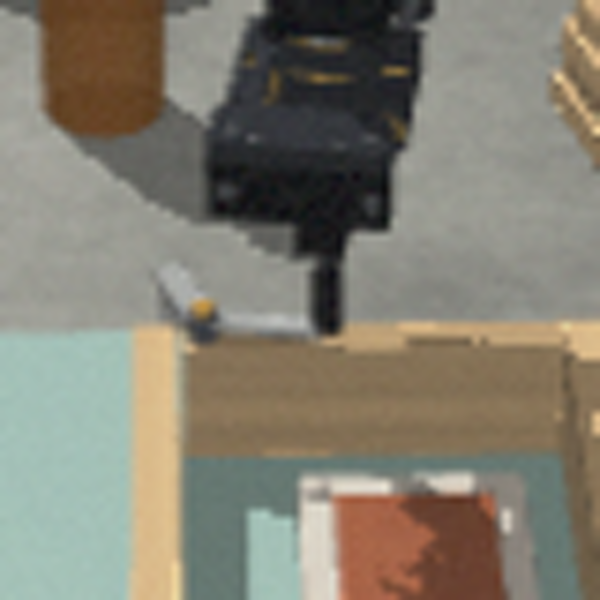

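```bash
python3 - <<'E'
from h import *
for n,dy in(('top',.0025),('side',-.003)):
    f=np.load(f'/tmp/{n}.npz');im,d=f['im'],f['d'];P=cloud(n,im,d);S=np.dstack([toslab(P,O+[0,dy],Y),P[...,2]])
    r=np.hypot(S[...,0]-.009,S[...,1]-.122);print(n)
    for a,b in((.074,.085),(.085,.095),(.095,.105),(.105,.115),(.115,.14)):
        m=(r<.09)&(S[...,2]>a)&(S[...,2]<b); q=S[m]*1000
        print(a,len(q),[tuple(int(v) for v in x) for x in q[:24,:2]])
    m=(r<.09)&(S[...,2]>.085)
    v,u=np.nonzero(m); print('px',u.min(),u.max(),v.min(),v.max())
    g=im[130:180,262:285].mean(2).astype(int) if n=='side' else None
    if g is not None:
        for row in g[22:48]: print(' '.join('%3d'%x for x in row))
E
```

```text
top
0.074 46 [(50, 118), (47, 121), (47, 118), (48, 114), (43, 120), (44, 116), (45, 113), (46, 110), (38, 121), (39, 118), (41, 111), (35, 124), (35, 120), (36, 117), (37, 114), (38, 111), (31, 122), (31, 118), (33, 115), (34, 112), (27, 124), (27, 120), (28, 117), (30, 115)]
0.085 4 [(39, 114), (11, 121), (8, 120), (9, 117)]
0.095 0 []
0.105 0 []
0.115 0 []
px 185 249 80 170
side
0.074 93 [(-7, 162), (-4, 166), (-1, 166), (-11, 164), (-7, 154), (-4, 159), (-1, 156), (2, 154), (-7, 155), (-4, 157), (-1, 157), (5, 154), (-4, 146), (-1, 145), (2, 142), (5, 150), (-4, 147), (-1, 139), (1, 136), (5, 140), (8, 143), (-1, 139), (1, 137), (5, 129)]
0.085 15 [(2, 143), (57, 120), (71, 122), (57, 116), (60, 115), (70, 119), (5, 118), (57, 114), (60, 109), (64, 113), (70, 112), (57, 113), (60, 110), (64, 111), (67, 114)]
0.095 11 [(64, 119), (70, 116), (57, 119), (67, 111), (70, 121), (60, 111), (63, 108), (66, 106), (63, 108), (66, 106), (66, 102)]
0.105 13 [(60, 118), (63, 115), (67, 119), (57, 108), (60, 111), (63, 110), (66, 110), (70, 120), (57, 113), (60, 113), (66, 104), (60, 109), (63
[... 1991 characters left out ...]
  87  37  30  23  78 133 142 136 136 134 133 133 133 132
155 153 146 150 154 153 148 147 145  86  33  30  34  78 131 140 138 134 133 133 134 135 135
171 172 176 177 186 186 171 167 170  99  39  30  29  76 135 143 141 142 137 141 140 143 144
151 157 160 165 170 169 171 171 172 124  56  31  24  84 147 152 156 154 153 154 153 172 178
121 121 114 116 112 110 117 121 124 128  86  68  63 115 151 156 155 158 156 155 156 155 152
 98  98  99  99  95  91  92 101 100 121 125 149 155 154 153 156 156 157 157 159 158 155 117
107 106 105 108 107 110 110 108 109 108 111 111 109 105 137 144 145 141 142 142 138 135 121
112 113 112 109 111 109 111 110 112 107 111 109 111 112 114 113 110 114 110 111 113 110 111
```

```bash
python3 - <<'E'
from h import *
for nm,s,z in(('side4 tcp',[-.0106,.0021],.0325),('side5 tcp',[-.1065,0],.1343),('now tcp',[.0636,.1136],.0895),('now tcp+22',[.0636,.1136],.112)):
    print(nm,[proj(n,[np.r_[w(s),z]]).round(1).tolist() for n in('side','top')])
c=ctrl.camera_info('side');print(c['intrinsics'][0])
E
```

```text
side4 tcp [[[250.4, 206.0]], [[257.0, 190.3]]]
side5 tcp [[[218.5, 181.2]], [[247.1, 212.9]]]
now tcp [[[272.6, 170.7]], [[232.4, 155.2]]]
now tcp+22 [[[272.7, 165.1]], [[231.8, 153.2]]]
[494.01444732   0.         252.72769376]
```

The side view shows the finger tips ending about 22 mm above the reported TCP, just over the peg's top. I open, go lower carefully, and close again.

```bash
python3 -m handwheel '[[0.05,0,0,0,0,0,0],[0.05,0,0,0,0,0,0],[0.05,0,0,0,0,0,0],[0.05,0,0,0,0,0,0],[0.05,0,0,0.004,0,0,0],[0.05,0,0,0.004,0,0,0],[0.05,0,0,0,0,0,0]]'; python3 -c "
from h import *
st()"; python3 -m handwheel '[[0.05,0,0,0.004,0,0,0],[0.05,0,0,0.003,0,0,0],[0.05,0,0,0,0,0,0],[0,0,0,0,0,0,0],[0,0,0,0,0,0,0],[0,0,0,0,0,0,0],[0,0,0,0,0,0,0],[0,0,0,0,0,0,0],[0,0,0,0,0,0,0]]'; python3 -c "
from h import *
st()"
```

```text
time: 20.4
position: [0.6637, 0.0993, 0.0809]
tool_rot: [3.074, -0.648, -0.002]
ft_force: [0.4, 0.0, -0.2]
grip_width: 0.567
grip_force: 0.0
t 20.4 slab [0.0632 0.1135] pos [0.6637 0.0993 0.0809] yang_slab -99.5 tilt 0.06 F slab [0.4 0.1] -0.2 T [-0.02  0.15  0.01] grip 0.0493 0.0 q [-0.7   0.5   0.69  1.54 -0.33  1.22 -1.94]
time: 21.52
position: [0.6648, 0.1005, 0.0748]
tool_rot: [-3.073, 0.647, -0.002]
ft_force: [2.5, 2.9, -1.1]
grip_width: 0.141
grip_force: 15.0
t 21.52 slab [0.064 0.115] pos [0.6648 0.1005 0.0748] yang_slab -99.45 tilt 0.11 F slab [1.7 3.4] -1.1 T [ 0.59 -0.41 -0.05] grip 0.0123 15.0 q [-0.69  0.51  0.68  1.55 -0.34  1.2  -1.94]
```

```bash
python3 -m handwheel '[[0,-0.0005,-0.0077,0,0,0,-8],[0,-0.0005,-0.0077,0,0,0,-8],[0,-0.0005,-0.0077,0,0,0,-8],[0,0,0,0,0,0,0]]'; python3 -c "
from h import *
st()";  python3 -m handwheel '[[0,-0.0005,-0.0077,0,0,0,-8],[0,-0.0005,-0.0077,0,0,0,-8],[0,-0.0005,-0.0077,0,0,0,-8],[0,0,0,0,0,0,0]]'; python3 -c "
from h import *
st()"
```

```text
time: 22.02
position: [0.6697, 0.1207, 0.0747]
tool_rot: [3.14, 0.002, 0.002]
ft_force: [3.7, -0.8, -0.7]
grip_width: 0.141
grip_force: 15.0
t 22.02 slab [0.0637 0.1357] pos [0.6697 0.1207 0.0747] yang_slab -75.61 tilt 0.1 F slab [3.8 0.2] -0.7 T [-0.15 -0.57 -0.05] grip 0.0123 15.0 q [-0.66  0.51  0.59  1.52 -0.29  1.2  -1.58]
time: 22.52
position: [0.6653, 0.1441, 0.0748]
tool_rot: [3.073, 0.653, 0.004]
ft_force: [5.6, -0.3, -2.5]
grip_width: 0.145
grip_force: 15.0
t 22.52 slab [0.0537 0.1573] pos [0.6653 0.1441 0.0748] yang_slab -51.68 tilt 0.14 F slab [5.5 1.1] -2.5 T [ 0.02 -1.05  0.03] grip 0.0126 15.0 q [-0.63  0.49  0.51  1.52 -0.25  1.19 -1.23]
```

```bash
python3 -m handwheel '[[0,-0.0005,-0.0077,0,0,0,-8],[0,-0.0005,-0.0077,0,0,0,-8],[0,-0.0005,-0.0077,0,0,0,-8],[0,-0.0005,-0.0077,0,0,0,-8],[0,-0.0005,-0.0077,0,0,0,-8],[0,0,0,0,0,0,0]]'; cat >> h.py <<'E'
def hk(c=(.0103,.123)):
    s=ctrl.get_state();q=toslab(s['position'],O,Y)-c;a=np.arctan2(q[1],q[0]);f=toslab(s['ft_force'],0,Y)
    print('h',round(a+.5236,3),'r',np.hypot(*q).round(4),'Ftan',round(-f[0]*np.sin(a)+f[1]*np.cos(a),1),'Frad',round(f[0]*np.cos(a)+f[1]*np.sin(a),1)); st()
E
python3 -c "
from h import *
hk()";  python3 -m handwheel '[[0,0,-0.0019,0,0,0,-2],[0,0,-0.0019,0,0,0,-2],[0,0,0,0,0,0,0]]'; python3 -c "
from h import *
hk()"
```

```text
time: 23.28
position: [0.6381, 0.1716, 0.0747]
tool_rot: [-2.665, -1.663, -0.001]
ft_force: [3.1, 1.4, -1.9]
grip_width: 0.142
grip_force: 15.0
h 1.908 r 0.0551 Ftan -2.3 Frad 2.6
t 23.27 slab [0.0205 0.1771] pos [0.6381 0.1716 0.0747] yang_slab -11.74 tilt 0.03 F slab [2.7 2.1] -1.9 T [ 0.08 -0.67  0.1 ] grip 0.0123 15.0 q [-0.59  0.43  0.37  1.57 -0.17  1.17 -0.64]
time: 23.65
position: [0.6353, 0.1728, 0.0748]
tool_rot: [2.604, 1.757, 0.001]
ft_force: [4.7, 0.7, -1.6]
grip_width: 0.144
grip_force: 15.0
h 1.963 r 0.0551 Ftan -4.1 Frad 2.3
t 23.65 slab [0.0175 0.1776] pos [0.6353 0.1728 0.0748] yang_slab -7.66 tilt 0.07 F slab [4.4 1.8] -1.6 T [-0.07 -1.06  0.06] grip 0.0126 15.0 q [-0.59  0.42  0.36  1.58 -0.16  1.17 -0.58]
```

```bash
python3 -m handwheel '[[0,0,-0.0019,0,0,0,-2],[0,0,-0.0019,0,0,0,-2],[0,0,0,0,0,0,0]]'>/dev/null; python3 -c "
from h import *
hk()"|head -1;  python3 -m handwheel '[[0,0,-0.0019,0,0,0,-2],[0,0,0,0,0,0,0]]'>/dev/null; python3 -c "
from h import *
hk()"|head -1; python3 -m handwheel '[[0,0,-0.0019,0,0,0,-2],[0,0,0,0,0,0,0]]'>/dev/null; python3 -c "
from h import *
hk()"
```

```text
h 2.034 r 0.055 Ftan -4.8 Frad 1.6
h 2.068 r 0.0549 Ftan -4.3 Frad 0.7
h 2.09 r 0.0549 Ftan -6.1 Frad 1.4
t 24.52 slab [0.0106 0.1779] pos [0.6286 0.1747 0.0747] yang_slab 0.36 tilt 0.13 F slab [6.1 1.4] -1.7 T [-0.27 -1.43  0.05] grip 0.0124 15.0 q [-0.58  0.41  0.34  1.59 -0.14  1.16 -0.45]
```

```bash
python3 -m handwheel '[[0,0,-0.0019,0,0,0,-2],[0,0,0,0,0,0,0]]'>/dev/null; python3 -c "
from h import *
hk()"|head -1;  python3 -m handwheel '[[0,0,-0.0019,0,0,0,-1],[0,0,0,0,0,0,0]]'>/dev/null; python3 -c "
from h import *
hk()"
```

```text
h 2.098 r 0.0549 Ftan -10.0 Frad 1.0
h 2.104 r 0.0548 Ftan -13.9 Frad 2.1
t 25.02 slab [0.0098 0.1778] pos [0.6279 0.1749 0.0749] yang_slab 3.29 tilt 0.46 F slab [13.9  2.2] -6.6 T [-0.3  -3.01  0.01] grip 0.0125 15.0 q [-0.57  0.4   0.33  1.6  -0.13  1.15 -0.41]
```

```bash
python3 -m handwheel '[[0,0,-0.0019,0,0,0,0],[0,0,0,0,0,0,0]]'>/dev/null; python3 -c "
from h import *
hk()"|head -1;  python3 -m handwheel '[[0.05,0,0.002,0,0,0,0],[0.05,0,0.002,0,0,0,0],[0.05,0,0.002,0,0,0,0],[0.05,0,0,0,0,0,0]]'; python3 -c "
from h import *
hk()"
```

```text
h 2.109 r 0.0548 Ftan -17.8 Frad 3.6
time: 25.78
position: [0.6269, 0.1759, 0.0743]
tool_rot: [-2.42, -2.001, 0.002]
ft_force: [0.4, -0.1, 0.5]
grip_width: 0.504
grip_force: 0.0
h 2.124 r 0.0556 Ftan -0.4 Frad -0.0
t 25.77 slab [0.0086 0.1785] pos [0.6269 0.1759 0.0743] yang_slab 3.49 tilt 0.1 F slab [ 0.4 -0. ] 0.5 T [-0.09  0.06  0.01] grip 0.0439 0.0 q [-0.57  0.41  0.33  1.59 -0.14  1.16 -0.4 ]
```

```bash
python3 -m handwheel '[[0.05,0,0,-0.02,0,0,0],[0.05,0,0,-0.04,0,0,0],[0.05,0,0,-0.05,0,0,0],[0.05,0,0,-0.05,0,0,0],[0.05,0,-0.05,0,0,0,0],[0.05,0,-0.05,0,0,0,0],[0.05,0.03,-0.05,0,0,0,0],[0.05,0.05,-0.02,0,0,0,0],[0.05,0.05,0,0,0,0,0],[0.05,0.05,0,0,0,0,0],[0.05,0,0,0,0,0,0]]' >/dev/null; python3 - <<'E'
from h import *
st()
ims=[]
for n in('top','side'):
    im,d=snap(n);o,y=slabfit(n,im,d);boardfit(n,im,d,o,y,.0)
    P=cloud(n,im,d); S=np.dstack([toslab(P,o,y),P[...,2]]);r=np.hypot(S[...,0]-.0103,S[...,1]-.123)
    K=S[(r<.08)&(S[...,2]>.09)&(S[...,2]<.12)]
    k=(K.min(0)/2+K.max(0)/2) if len(K) else np.zeros(3)
    print('handle slab',k.round(4),len(K),'h',np.arctan2(k[1]-.123,k[0]-.0103)+.5236)
    ims.append(cv2.resize(im[130:250,200:330],(400,370),interpolation=cv2.INTER_CUBIC))
cv2.imwrite('pics/end.png',np.hstack(ims))
E
```

```text
t 27.15 slab [-0.1742  0.352 ] pos [0.4927 0.3891 0.2348] yang_slab 3.87 tilt 0.1 F slab [-0.3 -0.9] 0.7 T [-0.13  0.07  0.03] grip 0.05 0.0 q [-0.86  0.25  0.18  1.45 -0.05  1.44 -0.86]
top slab [0.5742 0.0076] -0.2535 resid [-0.001  0.005  0.001] sep 0.2392 330 232 254
 front ends x [np.float64(-0.0196), np.float64(-0.0197)]
top board slab ctr [-0.0101 -0.0129] yaw rel -0.0032 len 0.2331 butt end [-0.0106 -0.1429] free end [-0.0097  0.1171]
handle slab [0.0079 0.1765 0.1043] 22 h 2.1384634428874456
side slab [0.5747 0.0024] -0.2493 resid [ 0.     0.013 -0.   ] sep 0.2399 250 169 253
 front ends x [np.float64(-0.0118), np.float64(0.0046)]
side board slab ctr [-0.01    0.0032] yaw rel -0.01 len 0.2293 butt end [-0.0113 -0.1268] free end [-0.0087  0.1332]
handle slab [0.0076 0.1765 0.1042] 28 h 2.1455769659384196
```

View pics/end.png

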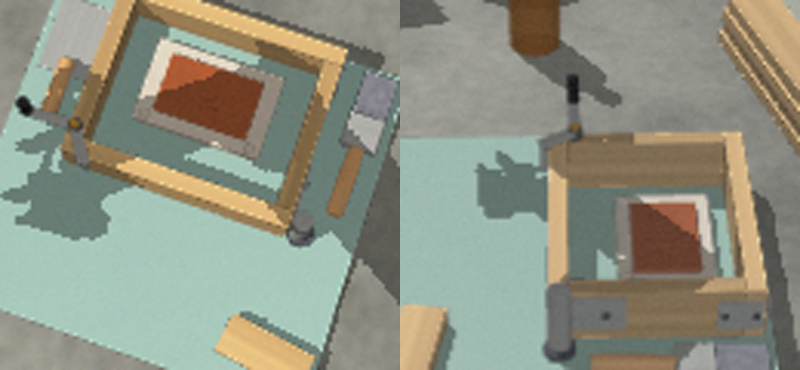

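The frame is closed: the board is flush with both side boards and touches the post at (295,225). The hook's pin is on the board's outer face at (85,155), and the other things on and beside the slab are where they were. I hand the job in.

```bash
python3 -c "
from h import *
print(ctrl.close_job())"
```

```text
the job is handed in; nothing more can be done
None
```

The board was butted to the post, swung flush across both side boards and pressed home at about 21 N, and the hook was turned until its pin bore on the board's outer face; the job was handed in at about 27 s, with no verdict returned.

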